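Cull the bad duckboard slats and square up the rest

ROBOT

A 6-joint arm with a two-finger parallel gripper is mounted at the origin on the work surface. World frame = base frame: x ahead of the robot, y to its left, z up, the work surface at z = 0. Lengths are in mm, angles in degrees, forces in N, time in s.
With the tool pointing down it reaches from about 350 to 850 mm from the base axis. Payload 8.1 kg.
Tool frame: the origin (TCP) lies where the fingers leave the gripper's body, on its centre line; the fingertips stand 73 mm ahead of it and the grasp point (between the pads) lies 54 mm ahead of it; z points along the fingers, y is the line along which they close (so a half turn about z gives the same grasp; the last joint's range is limited). The gripper opens to 85 mm and grips with 20 to 120 N. Pads are 22 mm wide; open, the fingers measure 114 mm over their backs; the gripper's body (76 mm by 85 mm) begins 54 mm behind the grasp point. The pads swing forward as they close: fully open they stand 13 mm farther back than shut.
Start: joints at [62.028, 7.471, 85.268, -0, 87.261, -4.893], TCP at [235.177, 551.994, 303.892] pointing down, gripper open.
Joint ranges: [-169.43, 169.43], [-51.17, 129.36], [1.28, 143.12], [-76.62, 256.62], [0, 156.53], [-152.29, 152.29]. Speed limits (degrees/s): [136.94, 136.94, 159.86, 180, 180, 180].

INTERFACE

Orientations are given as [roll, pitch, yaw] about the fixed x, y, z axes, in that order (R = Rz(yaw) Ry(pitch) Rx(roll)).
In Python, from bench import sense, optics, r gives the robot as it stands.
- The arm moves only by the tool servo_tool, never from a script. Its argument "plan" is a list that holds one entry, the list of rows, each a list of 5 numbers: the shift along the world's x, y, z in m, then the turn about the world's z in degrees, then the finger opening in m, from 0 to 0.0854. A call has 1 to 10 rows; each row shifts and turns the commanded pose from where the row before left it; what a row does not reach is not made up. A row lasts 1/10 s, in which the tool goes at most 50 mm and 8.59 degrees, less where a joint would pass 70% of its speed; a pose out of reach is approached as far as the arm can. A call is refused whole if a number of a shift passes 0.05 or a number of a turn 8.59, either way. A call with a gripper value outside its range is refused whole. The fingers move at their own pace and stop on an object; "force" is the grip in N (left out, the last holds). Time passes only in rows, so rows that do not move let the fingers close. It gives the time, the measured TCP pose, the force, the opening and the grip force at its end, in the units of the state.
- sense(): the state, without advancing time (a new reading comes with each control period).
- optics.snapshot(name): name is "side" or "top"; returns a dict with "frame" (420x560x3 uint8, blue, green, red), "fx", "fy", "cx", "cy" (pixels), "cam_to_world" (4x4, takes a point from camera to world coordinates). Camera axes: x right, y down, z forward; pixel columns grow to the right and rows downward; lengths in mm; the calibration is good to about 2 mm. A picture is of the moment at which its call begins. There is no depth.
- r.hand_in(): hands the job in; it is judged then, once.
The state is a dict: "time": time; "joint_pos": joint angles; "qd": joint speeds; "joint_efforts": joint torques, N m; "tool_pos": TCP position; "tcp_rot": TCP orientation; "ft_force": force on the tool from outside, world axes, zero at the start; "wrist_torque": the same for the moment, N m; "finger_gap": finger opening in mm; "grip_force": force on a finger pad.
Only numpy, scipy, OpenCV 4.12 (cv2) and the standard library are available. Lean on these libraries where they do the work, as an engineer would, in place of code of your own. Each camera call takes 0.05 s, during which the arm holds its last target. There are 200 camera calls.

TASK

These birch slats are for mending the sauna duckboard: first pick out the two that are not sound full-length bars (one is too short, one has a chipped-off corner) and put them in the aluminium bucket. Then take the straightedge by its grip and use it, not the gripper, to push the three good slats away from the robot into a straight row, so that their near ends all lie level on the dark metal strip let into the ledge. Finally draw the straightedge back a few centimetres clear of the row, leave it standing on the ledge, and disturb nothing else.

Things in the scene. Friction and masses are not known exactly. Their poses are not given: they have to be found in the camera images.
- strip: Dark metal strip let flush into the ledge (nothing to feel, no obstacle), 400 mm long by 12 mm wide, fixed. Origin at its middle on the ledge surface; y along the strip, x across it, pointing away from the robot. The slats lie across it, about along its x. The slats' near ends belong on its middle line (x = 0 in its frame).
- slat_a_mid (a point): Centre (half-way up, 9 mm over the ledge) of a good birch slat, a plain bar 120 x 30 x 18 mm, 50 g, lying flat among the five slats, which lie side by side about 62 mm apart in random order. x along its length away from the robot, y across, z up. It slides easily on the ledge.
- slat_a_end (a point): Middle of that slat's near end face (towards the robot), 60 mm from its centre along its -x, 9 mm over the ledge. Starts 20 to 55 mm on the robot's side of the strip.
- slat_b_mid (a point): Centre (half-way up, 9 mm over the ledge) of a good birch slat, a plain bar 120 x 30 x 18 mm, 50 g, lying flat among the five slats, which lie side by side about 62 mm apart in random order. x along its length away from the robot, y across, z up. It slides easily on the ledge.
- slat_b_end (a point): Middle of that slat's near end face (towards the robot), 60 mm from its centre along its -x, 9 mm over the ledge. Starts 20 to 55 mm on the robot's side of the strip.
- slat_c_mid (a point): Centre (half-way up, 9 mm over the ledge) of a good birch slat, a plain bar 120 x 30 x 18 mm, 50 g, lying flat among the five slats, which lie side by side about 62 mm apart in random order. x along its length away from the robot, y across, z up. It slides easily on the ledge.
- slat_c_end (a point): Middle of that slat's near end face (towards the robot), 60 mm from its centre along its -x, 9 mm over the ledge. Starts 20 to 55 mm on the robot's side of the strip.
- slat_short_mid (a point): Centre (half-way up) of the too-short slat: a plain bar 80 x 30 x 18 mm, 50 g, same birch. x along its length, y across, z up.
- slat_chipped_mid (a point): Outline centre (half-way up) of the chipped slat: outline 120 x 30 x 18 mm, 50 g, but at its far end (+x) a corner 45 mm long and half the width is missing on the +y side. Full 30 mm width from 60 mm behind this point to 15 mm ahead of it. x along its length, y across, z up.
- straightedge_grip (a point): Grip point of the birch straightedge: on its upright grip block, 55 mm over the underside, above the board's centre. The board is 280 mm (its y) x 40 mm (its x) x 22 mm high, both long faces alike (20 mm before and behind this point); on top of it the grip block stands 80 mm (y) x 22 mm (x), rising from 22 to 80 mm over the underside. 240 g, loose, stands upright on the ledge at the robot's right, its length running roughly away from the robot.
- bucket_mouth (a point): Centre of the mouth of the upright open aluminium bucket, 130 mm over the ledge; inside radius 91 mm at the floor, 101 mm at the rim; floor 5 mm thick; 0.8 kg, loose. Its thin bail is folded down outside the rim.
- ladle: Bystander, leave alone: birch ladle lying on the ledge, bowl 84 mm wide, 50 mm high, handle 250 mm long (to its -x); origin under the bowl. Origin at the underside.
- soap_dish: Bystander, leave alone: white ceramic soap dish, 125 x 70 x 24 mm, beyond the slats. Origin at the underside.
- nail_brush: Bystander, leave alone: green plastic nail brush, 95 x 40 x 32 mm, between the slats and the straightedge. Origin at the underside.
- shampoo: Bystander, leave alone: white bottle, 60 mm wide, 170 mm high. Origin at the underside.
- cup: Bystander, leave alone: blue ceramic mug, 76 mm wide, 85 mm high. Origin at the underside.
- pumice: Bystander, leave alone: grey round pumice stone, 72 mm wide, 30 mm high, near the robot. Origin at the underside.
Mind the look-alikes: they are no part of the job. What is shaped like the part that bears slat_short_mid but turquoise is not meant. What is shaped like the part that bears slat_chipped_mid but green is not meant.

How it is judged:
By the outcome, as a careful person would: the job done as asked, in the order asked, and still so for the second after the job is handed in, with the robot touching nothing.
It also fails if it takes over 72 s, if anything falls off the work surface, if the arm or the gripper's body presses on something with over 40 N, if the wrist force passes 120 N, or if a joint passes its speed limit or range.

## Working session

There is one attempt and no reset: what is moved stays moved. The work goes in short steps, Python scripts to look and compute and a tool call to move; the robot and the scene stay as the last step left them, time stands still between calls to the robot, and variables do not carry over. Pictures are saved under pics/ and viewed, at most 13 in all, crops included, and the job is handed in when it is done.

Besides the shell and the picture viewer there is one more tool, called after "Call:" by a JSON object that holds its "op" and its "data". servo_tool: Moves the arm, as the interface text tells. Its arguments: {"type":"object","properties":{"plan":{"type":"array"},"force":{"type":"number"}},"required":["plan"]}

```bash
mkdir -p pics
python3 - <<'E'
from bench import sense, optics, r
import cv2, numpy as np
for n in("top","side"):
    s=optics.snapshot(n); cv2.imwrite(f"pics/{n}0.png",s["frame"]); np.savez(f"{n}0.npz",**s)
    print(n,s["fx"],s["fy"],s["cx"],s["cy"]);print(np.round(s["cam_to_world"],3))
print(sense())
E
```

```text
top 412.7904947945515 412.7904947945515 277.2239400422911 208.91059831682168
[[-3.000000e-03 -9.860000e-01  1.650000e-01  3.874170e+02]
 [-1.000000e+00 -1.000000e-03 -2.200000e-02  3.307700e+01]
 [ 2.200000e-02 -1.650000e-01 -9.860000e-01  1.044416e+03]
 [ 0.000000e+00  0.000000e+00  0.000000e+00  1.000000e+00]]
side 387.68091979603827 387.68091979603827 283.54268616386383 210.0985276314724
[[ 7.15000e-01 -4.83000e-01  5.06000e-01  3.52260e+01]
 [-6.99000e-01 -4.94000e-01  5.17000e-01 -4.75960e+02]
 [ 0.00000e+00 -7.23000e-01 -6.90000e-01  7.94788e+02]
 [ 0.00000e+00  0.00000e+00  0.00000e+00  1.00000e+00]]
{'time': 0.1, 'joint_pos': array([ 6.20260935e+01,  7.51087174e+00,  8.53229258e+01,  2.43103243e-03,
        8.72607028e+01, -4.89561846e+00]), 'qd': array([-0.01212458,  0.03309602, -0.13518168,  0.06688993, -0.08331321,
        0.14189692]), 'joint_efforts': array([ 1.86417739e-03, -5.70946920e+01, -5.01946414e+01, -1.72937926e-04,
        7.94988504e-03, -6.29189185e-05]), 'tool_pos': array([235.0132263 , 551.66030665, 302.949369  ]), 'tcp_rot': array([-1.79906052e+02, -1.04839243e-02,  1.56921585e+02]), 'ft_force': array([-0.45479878,  0.02180039, -0.32842942]), 'wrist_torque': array([-0.03366946, -0.00174382, -0.05288227]), 'grip_force': 0.0, 'finger_gap': 85.45423660370128}
```

View pics/top0.png

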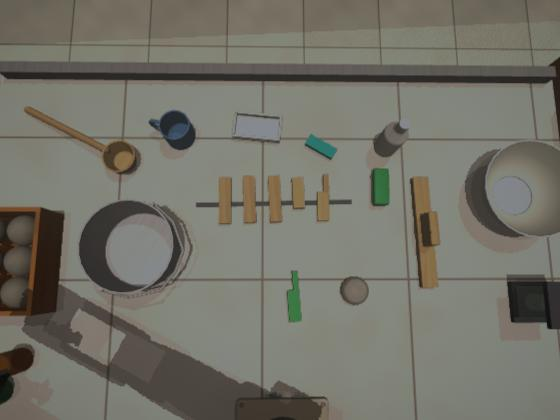

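View pics/side0.png

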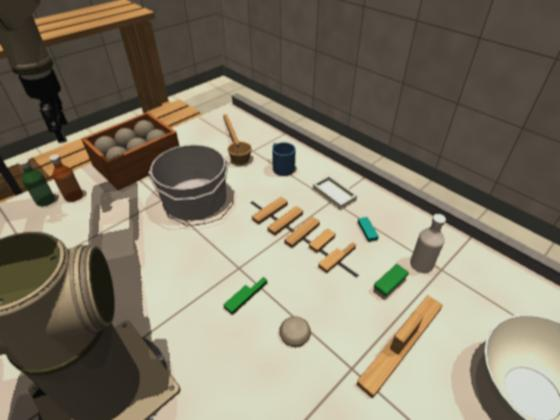

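The top view shows three full slats at columns 225, 249 and 275 (row ~200), the short one at (298,193) and the chipped one at (323,200). The strip lies along row ~203, the straightedge at (427,230), and the metal bucket at (135,248). The basin at (530,190) is cream-coloured, so it isn't the target. The side view agrees.

```bash
cat > h.py <<'E'
import numpy as np, cv2
def load(n): return dict(np.load(n))
def ray(s,uv):
    uv=np.atleast_2d(np.asarray(uv,float)); T=s["cam_to_world"]
    d=np.c_[(uv[:,0]-s["cx"])/s["fx"],(uv[:,1]-s["cy"])/s["fy"],np.ones(len(uv))]@T[:3,:3].T
    return T[:3,3],d
def plane(s,uv,z):
    o,d=ray(s,uv); return o+d*((z-o[2])/d[:,2])[:,None]
def proj(s,p):
    T=s["cam_to_world"]; q=(np.atleast_2d(p)-T[:3,3])@T[:3,:3]
    return np.c_[q[:,0]/q[:,2]*s["fx"]+s["cx"],q[:,1]/q[:,2]*s["fy"]+s["cy"]]
def tri(s1,a,s2,b):
    o1,d1=ray(s1,a);o2,d2=ray(s2,b);out=[]
    for x,y in zip(d1,d2):
        t=np.linalg.lstsq(np.c_[x,-y],o2-o1,rcond=None)[0]
        p,q=o1+t[0]*x,o2+t[1]*y; out.append(np.r_[(p+q)/2,np.linalg.norm(p-q)])
    return np.array(out)
def birch(s,vmin=90):
    h=cv2.cvtColor(s["frame"],cv2.COLOR_BGR2HSV)
    return cv2.inRange(h,(8,110,vmin),(24,255,255))
def blobs(s,roi,vmin=90,amin=60):
    m=birch(s,vmin); k=np.zeros_like(m); x0,y0,x1,y1=roi; k[y0:y1,x0:x1]=m[y0:y1,x0:x1]
    c,_=cv2.findContours(k,cv2.RETR_EXTERNAL,cv2.CHAIN_APPROX_NONE)
    return sorted([x for x in c if cv2.contourArea(x)>amin],key=lambda x:x[:,0,0].mean())
E
python3 - <<'E'
from h import *
np.set_printoptions(precision=1,suppress=True)
t=load("top0.npz");s=load("side0.npz")
for c in blobs(t,(200,160,345,240)):
    (ct,sz,a)=cv2.minAreaRect(c); b=plane(t,cv2.boxPoints((ct,sz,a)),18)
    e=plane(t,c[:,0,:],18)
    print("slat top",np.array(ct),np.array(sz),a,plane(t,ct,18)[0],"xrange",e[:,0].min(),e[:,0].max(),"y",e[:,1].min(),e[:,1].max())
for c in blobs(t,(405,165,450,300)):
    (ct,sz,a)=cv2.minAreaRect(c); print("edge",np.array(ct),np.array(sz),a,plane(t,cv2.boxPoints((ct,sz,a)),22)[:,:2].tolist(), plane(t,ct,22))
# strip
h=cv2.cvtColor(t["frame"],cv2.COLOR_BGR2GRAY)
for u in (200,205,212,236,262,311,338,345): 
    col=h[192:214,u].astype(float); w=np.clip(np.median(col)-15-col,0,None); v=192+(w*np.arange(22)).sum()/w.sum(); print("strip",u,v,plane(t,(u,v),0)[0])
row=h[203,185:365]; print(row[:20],row[-25:])
T=cv2.resize(t["frame"][155:300,190:450],None,fx=3,fy=3,interpolation=cv2.INTER_CUBIC)
S=cv2.resize(s["frame"][185:400,225:455],None,fx=2.7,fy=2.7,interpolation=cv2.INTER_CUBIC)
cv2.imwrite("pics/tc.png",T);cv2.imwrite("pics/sc.png",S)
E
```

```text
slat top [224.5 200.5] [45. 11.] 90.0 [580.9 142.8  18. ] xrange 523.6902361543864 639.260450082284 y 128.73677698833043 156.46252086346817
slat top [249.5 199.5] [45. 11.] 90.0 [583.6  79.8  18. ] xrange 526.2222557468722 642.0340063593328 y 65.60642195200546 94.31998093709127
slat top [274.4 198.6] [45.3 10.8] 87.1375961303711 [586.   16.8  18. ] xrange 528.7637601090377 644.8238945513048 y 2.726868460113092 33.127731551461345
slat top [297.4 192.5] [29.3 10.2] 86.98721313476562 [602.  -41.7  18. ] xrange 564.461498222568 639.7221561438889 y -55.57929457883267 -27.99785558914791
slat top [323.5 197. ] [44.   8.8] 87.27368927001953 [ 590.4 -107.8   18. ] xrange 533.8745425518174 647.8028352896554 y -119.1714030120213 -96.47323777776501
edge [427.5 231.7] [109.6  20.3] 84.87181091308594 [[639.376672440709, -337.06068447024745], [644.3090532952726, -389.7669194811797], [368.5644080481455, -395.9495232943715], [364.3396360185945, -345.4880361339108]] [[ 501.1 -367.1   22. ]]
strip 200 204.4232365145228 [574.  207.1   0. ]
strip 205 204.37916666666666 [574.1 194.4   0. ]
strip 212 204.3424369747899 [574.3 176.5   0. ]
strip 236 203.7775229357798 [575.8 115.1   0. ]
strip 262 203.2972972972973 [577.1  48.5   0. ]
strip 311 202.39506172839506 [579.7 -77.7   0. ]
strip 338 201.64084507042253 [ 581.7 -147.6    0. ]
strip 345 201.5066079295154 [ 582.1 -165.8    0. ]
[135 135 135 135 136 135 135 135 135 136 124  77  68  68  68  67  66  67
  67  66] [ 66  66  67  65  61  64  70  69  69  69  69  90 129 135 136 136 135 136
 135 135 135 135 136 136 136]
```

View pics/tc.png

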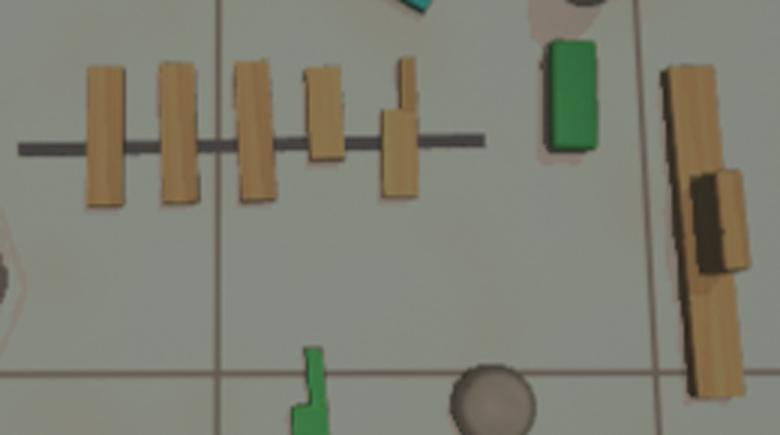

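View pics/sc.png

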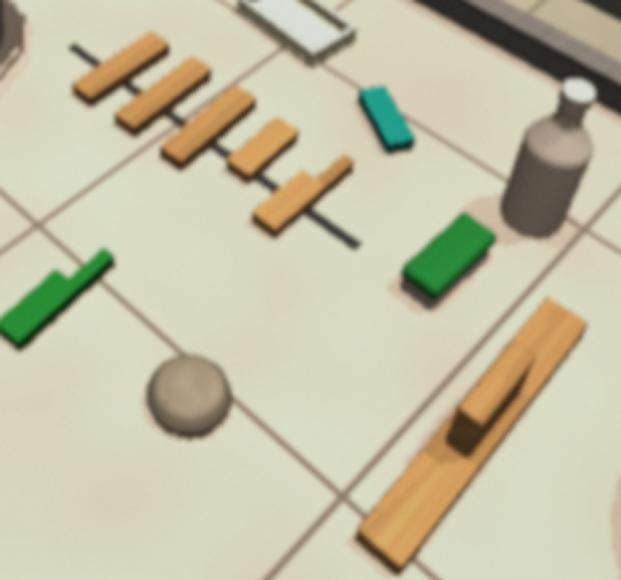

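The crops confirm the slat order. The chipped slat has its missing corner on the left (+y), far side. The grip block's top corners and the slats' near corners are clear in both crops, so I'll triangulate heights from those and fit the bucket rim.

Run:
```python
from h import *
np.set_printoptions(precision=1,suppress=True)
t=load("top0.npz");s=load("side0.npz")
f=lambda a,k,x,y:(np.array(a,float)+.5)/k-.5+[x,y]
T=f([(310,160),(307,68),(341,66),(381,197),(382,110),(725,271),(749,268),(722,170),(740,170),(86,206),(88,67),(691,397),(744,396),(716,66)],3,190,155)
S=f([(228,161),(279,118),(299,128),(253,214),(304,171),(461,401),(484,425),(516,343),(533,357),(73,88),(152,33),(358,535),(398,570),(585,324)],2.7,225,185)
n="shortNL shortFL shortFR chipNL chipStep blkNL blkNR blkFL blkFR aNL aFL bdNL bdNR bdFR".split()
for a,b in zip(n,tri(t,T,s,S)):print(a,b)
# bucket rim: lightness edges
for nm,im,roi in(("t",t,(70,190,200,305)),("s",s,(140,140,240,220))):
    x0,y0,x1,y1=roi
    c=cv2.resize(im["frame"][y0:y1,x0:x1],None,fx=4,fy=4,interpolation=cv2.INTER_CUBIC); cv2.imwrite(f"pics/b{nm}.png",c)
a=cv2.imread("pics/bt.png");b=cv2.imread("pics/bs.png");
H=max(a.shape[0],b.shape[0]);b=cv2.copyMakeBorder(b,0,H-b.shape[0],0,0,cv2.BORDER_CONSTANT)
m=np.hstack([a,b]);m=m[:,:];print(m.shape,a.shape);cv2.imwrite("pics/bb.png",cv2.resize(m,None,fx=.75,fy=.75))
for z in(130,):
  print("rim guess",plane(t,(131,249),z),plane(s,(190,169),z))
```

```text
shortNL [564.2 -31.4  11.2   2.9]
shortFL [643.6 -29.3  13.2   2.5]
shortFR [642.9 -57.2  20.3   0.5]
chipNL [533.3 -91.7   8.9   4. ]
chipStep [607.2 -93.2  12.4   2.7]
blkNL [ 464.8 -352.    83.7    5.1]
blkNR [ 467.  -373.9   74.9    2.7]
blkFL [ 543.5 -354.8   77.6    1.2]
blkFR [ 543.9 -370.3   75.2    1.3]
aNL [525.3 157.9   6.3   2.2]
aFL [644.2 158.4  10.7   1.3]
bdNL [ 366.  -347.1    6.     3.7]
bdNR [ 364.8 -385.7   15.8    1.6]
bdFR [ 642.  -377.1   22.     3. ]
(460, 920, 3) (460, 520, 3)
rim guess [[451.3 333.4 130. ]] [[451.8 323.4 130. ]]
```

View pics/bb.png

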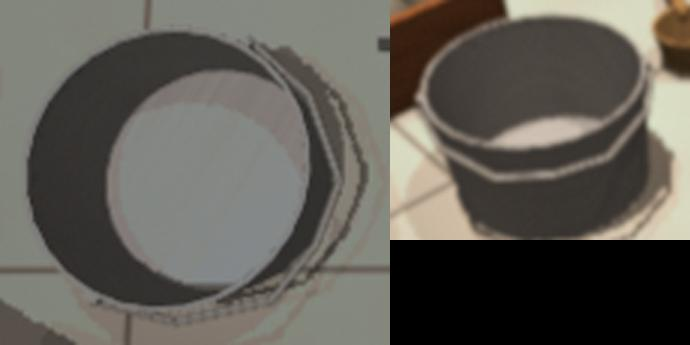

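The bucket crop shows the rim ellipse centred near (126,246) in the top view and (188,167) in the side view. The bail hangs on the right and near side.

Run:
```python
from h import *
np.set_printoptions(precision=1,suppress=True)
t=load("top0.npz");s=load("side0.npz")
print("rim tri",tri(t,[(126,246.3)],s,[(188,167.5)]),plane(t,(126,246.3),130),plane(t,(139,249.3),5),plane(s,(188,167.5),130))
print("rimwidth",plane(t,[(79,246),(173.5,246)],130))
# silhouettes of slats: compare side-view bottom/near extents with predicted models at z=0/18 to judge xy bias
cs=blobs(s,(240,190,365,285),vmin=60)
from itertools import zip_longest
sl=[(580.9,142.8,0),(583.6,79.8,0),(586,16.8,2.9),(602,-41.7,3),]
for c in cs: print("side",c[:,0].min(0),c[:,0].max(0))
for x,y,a in sl:
    L=40 if x>600 else 60;a=np.radians(a);R=np.array([[np.cos(a),-np.sin(a)],[np.sin(a),np.cos(a)]])
    P=[np.r_[R@[i*L,j*15]+[x,y],z] for i in(-1,1) for j in(-1,1) for z in(0,18)]
    q=proj(s,np.array(P));print("pred",q.min(0),q.max(0))
for c in blobs(t,(200,160,345,240)):
    p=plane(t,c[:,0].astype(float),18)[:,:2]; v=cv2.fitLine(p.astype(np.float32),cv2.DIST_L2,0,.01,.01).ravel(); print("slat yaw",np.degrees(np.arctan(v[1]/v[0])),v[2:])
# board face top yaw from NL/FL etc
print("block top @80",plane(t,(np.array([(725,271),(749,268),(722,170),(740,170)])+.5)/3-.5+[190,155],80),"board @22",plane(t,(np.array([(691,397),(744,396),(716,66)])+.5)/3-.5+[190,155],22))
```

```text
rim tri [[458.8 348.4 117.9   1.5]] [[457.2 344.6 130. ]] [[459.3 354.6   5. ]] [[451.7 333.1 130. ]]
rimwidth [[458.  446.8 130. ]
 [457.8 240.9 130. ]]
side [253 198] [286 222]
side [268 207] [301 233]
side [285 217] [318 246]
side [309 229] [334 251]
side [319 243] [354 271]
pred [250.  195.7] [287.1 224.9]
pred [265.5 205.5] [303.1 236.1]
pred [282.5 215.4] [319.2 248.5]
pred [307.  226.9] [334.5 253. ]
slat yaw 0.08181355 [581.7 142.2]
slat yaw 2.4885037 [584.  81.]
slat yaw 3.2937088 [585.8  16.9]
slat yaw 3.1034765 [601.5 -40.9]
slat yaw -2.6662033 [ 589.9 -109.8]
block top @80 [[ 463.3 -351.5   80. ]
 [ 465.6 -370.7   80. ]
 [ 543.6 -354.4   80. ]
 [ 543.6 -368.8   80. ]] board @22 [[ 364.9 -339.9   22. ]
 [ 365.6 -383.7   22. ]
 [ 643.1 -378.3   22. ]]
```

Measurements hold up against the text:

| Thing | Position (mm) | Yaw |
|---|---|---|
| Short slat | (602, -41.5) | 3° |
| Chipped slat, outline centre | (593, -107) | ~0° |
| Bucket centre | (458, 346), rim radius ~103 | – |
| Straightedge grip | (504, -361) | ~0° |

I'll take the short slat first.

Call:
{"op": "servo_tool", "data": {"plan": [[[0.0245,-0.0395,0,1.74,0.044],[0.0245,-0.0395,0,1.74,0.044],[0.0245,-0.0395,0,1.74,0.044],[0.0245,-0.0395,0,1.74,0.044],[0.0245,-0.0395,0,1.74,0.044],[0.0245,-0.0395,0,1.74,0.044],[0.0245,-0.0395,0,1.74,0.044],[0.0245,-0.0395,0,1.74,0.044],[0.0245,-0.0395,0,1.74,0.044],[0.0245,-0.0395,0,1.74,0.044]]], "force": 30}}

```text
time: 1.1
tool_pos: [480.6, 155.2, 303.6]
tcp_rot: [-180.0, -0.0, 174.4]
ft_force: [0.1, 1.2, 0.2]
finger_gap: 44.0
grip_force: 0.0
```

Call:
{"op": "servo_tool", "data": {"plan": [[[0.0245,-0.0395,-0.02,1.74,0.044],[0.0245,-0.0395,-0.02,1.74,0.044],[0.0245,-0.0395,-0.02,1.74,0.044],[0.0245,-0.0395,-0.02,1.74,0.044],[0.0245,-0.0395,-0.02,1.74,0.044],[0,0,-0.02,0,0.044],[0,0,0,0,0.044],[0,0,0,0,0.044]]]}}

```text
time: 1.9
tool_pos: [600.5, -37.8, 184.5]
tcp_rot: [180.0, -0.1, -177.0]
ft_force: [-0.6, 0.4, 0.2]
finger_gap: 43.9
grip_force: 0.0
```

Call:
{"op": "servo_tool", "data": {"plan": [[[0.0015,-0.0035,-0.03,0,0.044],[0,0,-0.03,0,0.044],[0,0,-0.03,0,0.044],[0,0,-0.012,0,0.044],[0,0,-0.005,0,0.044],[0,0,-0.0005,0,0.02],[0,0,0,0,0.02],[0,0,0,0,0.02],[0,0,0,0,0.02],[0,0,0,0,0.02]]]}}

```text
time: 2.9
tool_pos: [603.6, -41.8, 78.9]
tcp_rot: [-180.0, 0.1, -177.0]
ft_force: [-0.9, 0.3, 6.2]
finger_gap: 29.3
grip_force: 32.4
```

Call:
{"op": "servo_tool", "data": {"plan": [[[0,0,0.04,0,0.02],[0,0,0.045,0,0.02],[0,0,0.045,0,0.02],[-0.0161,0.0453,0.03,0,0.02],[-0.0161,0.0453,0,0,0.02],[-0.0161,0.0453,0,0,0.02],[-0.0161,0.0453,0,0,0.02],[-0.0161,0.0453,0,0,0.02],[-0.0161,0.0453,0,0,0.02],[-0.0161,0.0453,0,0,0.02]]]}}

```text
time: 3.9
tool_pos: [490.9, 271.7, 234.3]
tcp_rot: [180.0, 0.0, -177.0]
ft_force: [1.2, 0.7, -0.9]
finger_gap: 29.4
grip_force: 31.6
```

Call:
{"op": "servo_tool", "data": {"plan": [[[-0.0161,0.0453,0,0,0.02],[-0.0161,0.0453,0,0,0.02],[0,0,0,0,0.02],[0,0,0,0,0.02]]]}}

```text
time: 4.3
tool_pos: [459.0, 361.7, 233.9]
tcp_rot: [-180.0, -0.0, -176.8]
ft_force: [0.2, -1.2, -0.7]
finger_gap: 29.1
grip_force: 31.6
```

Call:
{"op": "servo_tool", "data": {"plan": [[[0,0,-0.04,0,0.02],[0,0,-0.04,0,0.02],[0,0,-0.03,0,0.02],[0,0,-0.02,0,0.02],[0,0,0,0,0.02],[0,0,0,0,0.044],[0,0,0,0,0.044],[0,0,0.03,0,0.044],[0,0,0.05,0,0.044],[0,0,0.05,0,0.044]]]}}

```text
time: 5.3
tool_pos: [459.7, 360.4, 236.8]
tcp_rot: [180.0, 0.0, -177.0]
ft_force: [0.9, 0.6, 0.7]
finger_gap: 44.1
grip_force: 0.0
```

Call:
{"op": "servo_tool", "data": {"plan": [[[0.0126,-0.0475,0,-0.3,0.05],[0.0126,-0.0475,0,-0.3,0.05],[0.0126,-0.0475,0,-0.3,0.05],[0.0126,-0.0475,0,-0.3,0.05],[0.0126,-0.0475,0,-0.3,0.05],[0.0126,-0.0475,0,-0.3,0.05],[0.0126,-0.0475,0,-0.3,0.05],[0.0126,-0.0475,-0.02,-0.3,0.05],[0.0126,-0.0475,-0.03,-0.3,0.05],[0.0,-0.037,-0.02,-0.3,0.05]]]}}

```text
time: 6.3
tool_pos: [572.3, -97.6, 170.7]
tcp_rot: [-179.9, 0.2, 180.0]
ft_force: [0.6, 0.3, -1.0]
finger_gap: 50.2
grip_force: 0.0
```

Run:
```python
from bench import sense, optics
from h import *
s=optics.snapshot("top"); b=s["frame"]
m=np.hstack([cv2.resize(b[180:310,60:200],None,fx=3,fy=3),cv2.resize(b[155:245,195:345],None,fx=2.4,fy=4.333)[:390]])
cv2.imwrite("pics/c1.png",m);S=sense();print(m.shape,S["tool_pos"],S["tcp_rot"])
```

```text
(390, 780, 3) [ 569.84679691 -101.98010158  166.69918103] [-1.79832765e+02 -6.64896118e-02  1.79816369e+02]
```

View pics/c1.png

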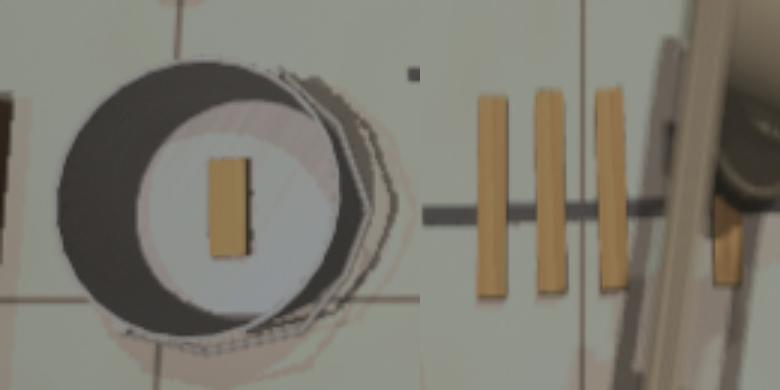

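The short slat lies on the bucket floor (about (230,207) in the crop), and the three good slats haven't moved. Next, the chipped one.

Call:
{"op": "servo_tool", "data": {"plan": [[[0.008,-0.005,-0.02,0,0.05],[0,0,-0.03,0,0.05],[0,0,-0.025,0,0.05],[0,0,-0.01,0,0.05],[0,0,-0.003,0,0.05],[0,0,0,0,0.02],[0,0,0,0,0.02],[0,0,0,0,0.02],[0,0,0,0,0.02],[0,0,0,0,0.02]]]}}

```text
time: 7.35
tool_pos: [580.1, -100.0, 83.2]
tcp_rot: [-180.0, 0.2, -180.0]
ft_force: [-1.0, 0.8, 6.8]
finger_gap: 28.6
grip_force: 30.8
```

Call:
{"op": "servo_tool", "data": {"plan": [[[0,0,0.03,0,0.02],[0,0,0.045,0,0.02],[0,0,0.045,0,0.02],[-0.009,0.045,0.038,0,0.02],[-0.011,0.045,0,0,0.02],[-0.011,0.045,0,0,0.02],[-0.011,0.045,0,0,0.02],[-0.011,0.045,0,0,0.02],[-0.011,0.045,0,0,0.02],[-0.011,0.045,0,0,0.02]]]}}

```text
time: 8.35
tool_pos: [504.5, 209.8, 233.7]
tcp_rot: [180.0, 0.1, -180.0]
ft_force: [0.2, -0.8, -0.6]
finger_gap: 29.0
grip_force: 30.0
```

Call:
{"op": "servo_tool", "data": {"plan": [[[-0.019,0.04,0,0,0.02],[-0.019,0.04,0,0,0.02],[-0.019,0.04,0,0,0.02],[0,0,0,0,0.02],[0,0,0,0,0.02]]]}}

```text
time: 8.85
tool_pos: [447.6, 328.9, 233.4]
tcp_rot: [-180.0, 0.0, -179.8]
ft_force: [0.3, -0.3, -1.1]
finger_gap: 29.1
grip_force: 30.1
```

Run:
```python
from bench import sense, optics
from h import *
b=optics.snapshot("top")["frame"];a=optics.snapshot("side")["frame"]
m=np.hstack([cv2.resize(b[150:310,60:200],None,fx=2.5,fy=2.5),cv2.resize(a[80:240,110:270],None,fx=2.5,fy=2.5)])
cv2.imwrite("pics/c2.png",m);S=sense();print(S["tool_pos"],S["grip_force"])
```

```text
[448.50068099 327.36276101 233.20801476] 30.058225393295288
```

View pics/c2.png

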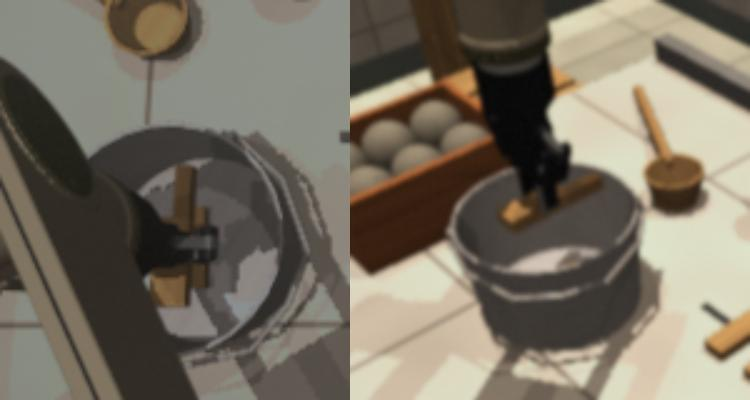

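The chipped slat is held level over the bucket mouth, well inside the rim in both views. I'll lower it and release.

Call:
{"op": "servo_tool", "data": {"plan": [[[0,0,-0.04,0,0.02],[0,0,-0.04,0,0.02],[0,0,-0.03,0,0.02],[0,0,-0.012,0,0.02],[0,0,0,0,0.02],[0,0,0,0,0.044],[0,0,0,0,0.044],[0,0,0.03,0,0.044],[0,0,0.05,0,0.044],[0,0,0.05,0,0.044]]]}}

```text
time: 9.95
tool_pos: [448.1, 327.9, 243.8]
tcp_rot: [180.0, 0.0, -180.0]
ft_force: [0.1, 0.8, 0.7]
finger_gap: 43.7
grip_force: 0.0
```

Call:
{"op": "servo_tool", "data": {"plan": [[[0.004,-0.048,0.01,0,0.05],[0.004,-0.048,0,0,0.05],[0.004,-0.048,0,0,0.05],[0.004,-0.048,0,0,0.05],[0.004,-0.048,0,0,0.05],[0.004,-0.048,0,0,0.05],[0.004,-0.048,0,0,0.05],[0.004,-0.048,0,0,0.05],[0.004,-0.048,0,0,0.05],[0.004,-0.048,0,0,0.05]]]}}

```text
time: 10.95
tool_pos: [488.7, -154.4, 253.6]
tcp_rot: [-179.9, 0.2, -180.0]
ft_force: [1.6, -0.2, 0.9]
finger_gap: 49.9
grip_force: 0.0
```

Call:
{"op": "servo_tool", "data": {"plan": [[[0.004,-0.048,0,0,0.05],[0.004,-0.048,0,0,0.05],[0.004,-0.048,0,0,0.05],[0.003,-0.048,0,0,0.05],[0,-0.01,0,0,0.05],[0,0,0,0,0.05],[0,0,0,0,0.05]]]}}

```text
time: 11.65
tool_pos: [503.5, -353.5, 252.1]
tcp_rot: [-180.0, 0.1, -180.0]
ft_force: [0.5, -0.8, -0.0]
finger_gap: 49.9
grip_force: 0.0
```

Run:
```python
from bench import sense, optics
from h import *
np.set_printoptions(precision=1,suppress=True)
t=optics.snapshot("top"); np.savez("top3.npz",**t); b=t["frame"]
m=np.hstack([cv2.resize(b[180:310,60:200],None,fx=2.5,fy=2.5),cv2.resize(b[170:300,350:480],None,fx=2.5,fy=2.5)])
cv2.imwrite("pics/c3.png",m);S=sense();print(S["tool_pos"],S["tcp_rot"],S["ft_force"])
for c in blobs(t,(200,160,345,240)):
    p=plane(t,c[:,0].astype(float),18)[:,:2]; v=cv2.fitLine(p.astype(np.float32),cv2.DIST_L2,0,.01,.01).ravel(); print("slat yaw",np.degrees(np.arctan(v[1]/v[0])),v[2:],p.min(0),p.max(0))
```

```text
[ 503.6 -352.8  251.9] [-180.     0.1 -179.9] [-0.4  0.   0. ]
slat yaw 0.37119216 [581.2 142.2] [523.7 128.7] [639.3 155.7]
slat yaw 2.1584797 [583.5  81.1] [526.2  65.6] [642.   94.3]
slat yaw 2.9390109 [585.3  16.6] [528.8   2.7] [644.8  30.6]
```

View pics/c3.png

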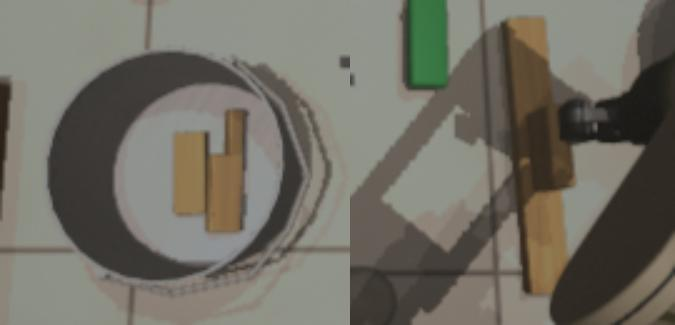

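Both rejects now lie on the bucket floor and the good slats are undisturbed. The straightedge is as measured, so I'll go down on its grip.

Call:
{"op": "servo_tool", "data": {"plan": [[[0,-0.008,-0.03,0.7,0.05],[0,0,-0.04,0,0.05],[0,0,-0.04,0,0.05],[0,0,-0.025,0,0.05],[0,0,-0.008,0,0.05],[0,0,0,0,0.01],[0,0,0,0,0.01],[0,0,0,0,0.01],[0,0,0,0,0.01],[0,0,0,0,0.01]]], "force": 60}}

```text
time: 12.7
tool_pos: [504.2, -362.6, 110.1]
tcp_rot: [-179.9, 0.1, -179.3]
ft_force: [-0.5, 2.9, 8.1]
finger_gap: 21.2
grip_force: 62.1
```

Call:
{"op": "servo_tool", "data": {"plan": [[[0,0,0.02,0,0.01],[0,0,0.04,0,0.01],[0,0,0.04,0,0.01],[-0.00325,0.0364,0.02,-7.46,0.01],[-0.00325,0.0364,0,-7.46,0.01],[-0.00325,0.0364,0,-7.46,0.01],[-0.00325,0.0364,0,-7.46,0.01],[-0.00325,0.0364,0,-7.46,0.01],[-0.00325,0.0364,0,-7.46,0.01],[-0.00325,0.0364,0,-7.46,0.01]]]}}

```text
time: 13.7
tool_pos: [479.9, -106.0, 228.2]
tcp_rot: [180.0, 0.0, 128.2]
ft_force: [0.7, 0.7, -2.8]
finger_gap: 21.3
grip_force: 61.1
```

Call:
{"op": "servo_tool", "data": {"plan": [[[-0.00325,0.0364,0,-7.46,0.01],[-0.00325,0.0364,0,-7.46,0.01],[-0.00325,0.0364,0,-7.46,0.01],[-0.00325,0.0364,0,-7.46,0.01],[-0.00325,0.0364,0,-7.46,0.01],[0,0,0,0,0.01],[0,0,0,0,0.01],[0,0,0,0,0.01]]]}}

```text
time: 14.5
tool_pos: [464.2, 74.1, 228.1]
tcp_rot: [180.0, 0.0, 91.3]
ft_force: [-0.3, 0.3, -2.9]
finger_gap: 21.3
grip_force: 61.0
```

Call:
{"op": "servo_tool", "data": {"plan": [[[0,0,-0.04,0,0.01],[0,0,-0.04,0,0.01],[0,0,-0.025,0,0.01],[0,0,-0.009,0,0.01],[0,0,-0.002,0,0.01],[0,0,0,0,0.01]]]}}

```text
time: 15.1
tool_pos: [465.1, 74.2, 113.2]
tcp_rot: [179.9, 0.0, 91.2]
ft_force: [0.9, 0.2, -2.6]
finger_gap: 21.4
grip_force: 61.0
```

Run:
```python
from bench import sense, optics
from h import *
np.set_printoptions(precision=1,suppress=True)
t=optics.snapshot("top"); np.savez("top4.npz",**t); b=t["frame"]
cv2.imwrite("pics/c4.png",cv2.resize(b[150:290,170:350],None,fx=4,fy=4,interpolation=cv2.INTER_CUBIC))
S=sense();print(S["tool_pos"],S["tcp_rot"],S["ft_force"])
```

```text
[465.5  74.4 113.7] [179.9  -0.   91.2] [ 0.2  0.8 -2.7]
```

View pics/c4.png

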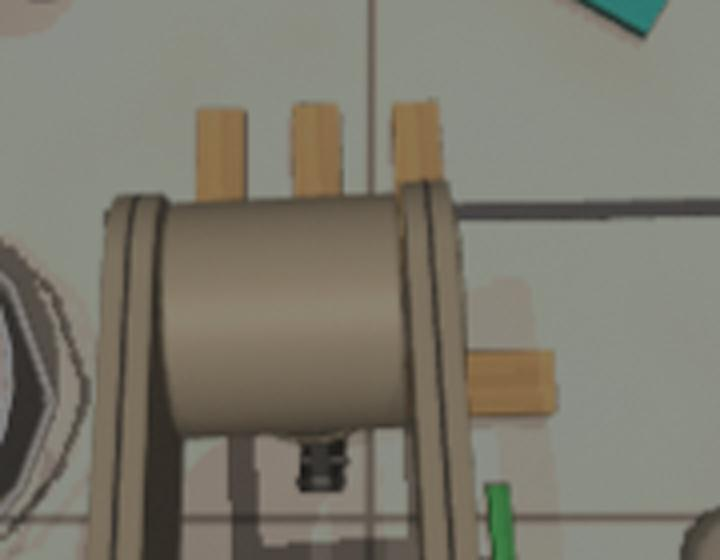

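The board's right end is visible at crop x 468–556, y 350–413, clear of the slats, bucket and green look-alike. I'll measure its front edge against the strip with the same camera.

Run:
```python
from h import *
np.set_printoptions(precision=2,suppress=True)
t=load("top4.npz")
g=t["frame"].astype(float).mean(2); hsv=cv2.cvtColor(t["frame"],cv2.COLOR_BGR2HSV); sat=hsv[...,1].astype(float)
# sub-pixel board edges from saturation profile; strip from grey
for u in (290,295,300,304):
    p=sat[225:268,u]; hi=np.median(p[15:25]); lo=np.median(p[:5]); q=(p-lo)/(hi-lo)
    i=np.argmax(q>.5); up=225+i-1+(.5-q[i-1])/(q[i]-q[i-1])
    j=len(q)-1-np.argmax(q[::-1]>.5); dn=225+j+(q[j]-.5)/(q[j]-q[j+1]) if j+1<len(q) else np.nan
    print("edges",u,up,dn,plane(t,(u,up),25.5)[0],plane(t,(u,dn),25.5)[0])
for u in range(288,350,8):
    c=g[192:212,u]; w=np.clip(np.median(c)-12-c,0,None); v=192+(w*np.arange(20)).sum()/w.sum(); print("strip",u,plane(t,(u,v),0)[0][:2])
s=load("side0.npz");gs=s["frame"].astype(float).mean(2)
# strip in side view: darkest pixels along crop visible right tail (near crop(330,225)..(357,245))
for u in (340,344,348,352):
    pass
for u in (252,):pass
for u in (340,343,346,349,352,355):
    c=gs[255:285,u]; w=np.clip(np.median(c)-25-c,0,None); 
    if w.sum()>0: v=255+(w*np.arange(30)).sum()/w.sum(); print("side strip",u,v,plane(s,(u,v),0)[0][:2])
```

```text
edges 290 237.4788732394366 253.63888888888889 [486.57 -21.47  25.5 ] [446.71 -21.16  25.5 ]
edges 295 237.33870967741936 253.6081081081081 [486.91 -33.87  25.5 ] [446.77 -33.47  25.5 ]
edges 300 237.26694915254237 253.5189393939394 [487.08 -46.28  25.5 ] [446.97 -45.8   25.5 ]
edges 304 237.12019230769232 253.5049019607843 [487.43 -56.21  25.5 ] [446.99 -55.67  25.5 ]
strip 288 [579.41 -18.4 ]
strip 296 [579.46 -39.03]
strip 304 [579.73 -59.67]
strip 312 [579.69 -80.33]
strip 320 [ 579.84 -101.  ]
strip 328 [ 581.35 -121.73]
strip 336 [ 581.73 -142.46]
strip 344 [ 582.07 -163.21]
side strip 340 261.2308743169399 [ 587.7  -121.93]
side strip 343 261.49552972731334 [ 592.61 -127.96]
side strip 346 265.1014164305949 [ 588.93 -140.94]
side strip 349 270.30458015267175 [ 581.29 -156.91]
side strip 352 272.38233024691357 [ 581.56 -166.38]
side strip 355 274.4388971684054 [ 581.89 -175.72]
```

Call:
{"op": "servo_tool", "data": {"plan": [[[0,-0.008,0,0,0.01],[0,0,-0.002,0,0.01],[0,0,-0.0012,0,0.01],[0.008,0,0,0,0.01],[0.01,0,0,0,0.01],[0.008,0,0,0,0.01],[0.005,0,0,0,0.01],[0.004,0,0,0,0.01],[0.004,0,0,0,0.01],[0.004,0,0,0,0.01]]]}}

```text
time: 16.15
tool_pos: [506.4, 67.0, 109.8]
tcp_rot: [-179.8, -0.0, 91.2]
ft_force: [-11.8, 0.1, 14.8]
finger_gap: 21.5
grip_force: 63.4
```

Call:
{"op": "servo_tool", "data": {"plan": [[[0.002,0,0.001,0,0.01],[0.004,0,0,0,0.01],[0.004,0,0,0,0.01],[0.004,0,0,0,0.01],[0.004,0,0,0,0.01],[0.004,0,0,0,0.01],[0.004,0,0,0,0.01],[0.004,0,0,0,0.01],[0.003,0,0,0,0.01],[0.003,0,0,0,0.01]]]}}

```text
time: 17.15
tool_pos: [543.0, 66.8, 109.8]
tcp_rot: [-179.9, 0.0, 91.2]
ft_force: [-6.5, -0.1, 3.8]
finger_gap: 21.4
grip_force: 61.9
```

Call:
{"op": "servo_tool", "data": {"plan": [[[0.003,0,0,0,0.01],[0.003,0,0,0,0.01],[0.002,0,0,0,0.01],[0.001,0,0,0,0.01],[0.001,0,0,0,0.01],[0,0,0,0,0.01],[0,0,0,0,0.01]]]}}

```text
time: 17.85
tool_pos: [553.2, 66.8, 109.8]
tcp_rot: [180.0, 0.0, 91.2]
ft_force: [-2.7, -0.2, 0.4]
finger_gap: 21.3
grip_force: 61.5
```

```bash
cat > m.py <<'E'
from bench import sense, optics
from h import *
np.set_printoptions(precision=2,suppress=True)
t=optics.snapshot("top"); np.savez("top5.npz",**t)
S=sense();print(S["tool_pos"],S["tcp_rot"],S["ft_force"])
sat=cv2.cvtColor(t["frame"],cv2.COLOR_BGR2HSV)[...,1].astype(float)
for u in (285,290,294,298,302):
    p=sat[195:235,u]; k=np.argmax(p); hi=np.percentile(p,75); lo=np.median(p[:4]); q=(p-lo)/(hi-lo)
    i=np.argmax(q>.5); j=len(q)-1-np.argmax(q[::-1]>.5)
    print(u,plane(t,(u,195+i-1+(.5-q[i-1])/(q[i]-q[i-1])),22)[0],plane(t,(u,195+j+(q[j]-.5)/(q[j]-q[j+1])),22)[0])
for c in blobs(t,(200,120,345,215)): 
    p=plane(t,c[:,0].astype(float),18)[:,:2]; print("slat",p.min(0),p.max(0))
E
python3 m.py
```

```text
[553.2   66.76 109.78] [179.99  -0.    91.2 ] [-2.73 -0.48  0.34]Traceback (most recent call last):
  File "m.py", line 10, in <module>
    print(u,plane(t,(u,195+i-1+(.5-q[i-1])/(q[i]-q[i-1])),22)[0],plane(t,(u,195+j+(q[j]-.5)/(q[j]-q[j+1])),22)[0])
                                                                                                  ~^^^^^
IndexError: index 40 is out of bounds for axis 0 with size 40
```

Run:
```python
from h import *
t=load("top5.npz");s=cv2.cvtColor(t["frame"],cv2.COLOR_BGR2HSV)[...,1]
print(proj(t,[[573,-40,22],[573,-70,22],[533,-40,22],[579.5,-40,0]]))
for u in range(282,318,5): print(u,s[192:232,u])
```

```text
[[296.99793643 203.39471086]
 [308.87735186 203.4087338 ]
 [297.16962652 219.11148159]
 [296.37775772 202.43628282]]
282 [61 61 62 61 61 60 62 63 62 62 61 62 62 61 61 61 63 61 62 61 63 63 63 62
 61 63 61 61 63 61 63 63 62 61 61 61 61 61 63 63]
287 [62 61 60 61 61 61 61 61 60 61 60 63 63 60 61 62 61 62 62 61 61 61 59 59
 60 56 57 57 57 57 58 56 58 55 58 57 57 57 57 52]
292 [ 29  29  27  27  27  31  29  27  31  27  24  69 104 110 111 110 100  95
  93  74  68  78  78  74  73  72  69  65  62  57  56  58  58  56  53  59
  61  58  60  61]
297 [ 27  29  29  29  29  29  29  29  30  22  18  85 115 119 121 123 122 122
 123 121 122 122 125 121 123 121 122 112  44  42  38  32  29  29  31  29
  29  29  31  29]
302 [ 29  29  29  27  31  29  27  29  28  18  12  89 113 121 123 122 122 122
 122 122 121 121 120 121 119 121 121  97  44  38  34  31  31  31  31  33
  31  31  31  31]
307 [ 16  16  16  16  18  18  18  18  16  17  14 103 114 113 117 118 119 119
 120 120 113 115 118 119 117 120 122  84  46  40  34  31  32  31  31  31
  31  31  31  29]
312 [16 18 16 18 18 18 16 18 14 14 14 14 21 19 18 19 18 19 19 19 19 19 19 18
 19 19 19 19 19 19 19 19 19 19 19 19 19 21 19 18]
317 [16 16 18 16 16 18 16 15 13 11 14 14 23 18 18 18 18 18 19 19 19 18 19 19
 19 19 19 19 19 19 21 19 21 19 21 19 19 19 19 19]
```

Call:
{"op": "servo_tool", "data": {"plan": [[[0.0015,0,0,0,0.01],[0.0015,0,0,0,0.01],[0.001,0,0,0,0.01],[0.0006,0,0,0,0.01],[0,0,0,0,0.01],[0,0,0,0,0.01],[0,0,0,0,0.01]]]}}

```text
time: 18.6
tool_pos: [557.9, 66.8, 109.8]
tcp_rot: [180.0, -0.0, 91.2]
ft_force: [-2.2, -0.3, -1.0]
finger_gap: 21.4
grip_force: 61.3
```

Call:
{"op": "servo_tool", "data": {"plan": [[[-0.003,0,0,0,0.01],[-0.008,0,0,0,0.01],[-0.01,0,0,0,0.01],[-0.01,0,0,0,0.01],[-0.01,0,0,0,0.01],[-0.007,0,0,0,0.01],[0,0,0,0,0.01]]]}}

```text
time: 19.3
tool_pos: [508.8, 66.8, 109.9]
tcp_rot: [-180.0, 0.0, 91.2]
ft_force: [-0.5, -0.4, -2.7]
finger_gap: 21.0
grip_force: 60.9
```

Run:
```python
from bench import sense, optics
from h import *
np.set_printoptions(precision=2,suppress=True)
t=optics.snapshot("top");s=optics.snapshot("side");np.savez("top6.npz",**t);np.savez("side6.npz",**s)
print(sense()["tool_pos"])
m=np.hstack([cv2.resize(t["frame"][130:250,180:340],None,fx=2.5,fy=3.6,interpolation=cv2.INTER_CUBIC),cv2.resize(s["frame"][150:310,230:390],None,fx=2.5,fy=2.7,interpolation=cv2.INTER_CUBIC)])
cv2.imwrite("pics/c6.png",m);print(m.shape)
```

```text
[509.77  66.77 110.05]
(432, 800, 3)
```

View pics/c6.png

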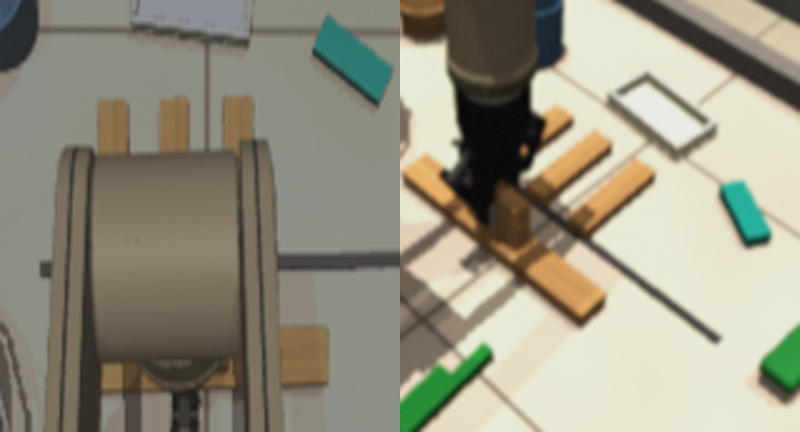

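The board is about 48 mm clear of the row, with the slats' near ends meeting the strip, but the arm hides part of the top view. I'll set the board down, release, retreat to the left and measure.

Call:
{"op": "servo_tool", "data": {"plan": [[[0,0,-0.0008,0,0.01],[0,0,0,0,0.01],[0,0,0,0,0.022],[0,0,0,0,0.035],[0,0,0,0,0.05],[0,0,0.02,0,0.05],[0,0,0.04,0,0.05],[0,0,0.04,0,0.05],[0,0,0.05,0,0.05],[0,0,0.04,0,0.05]]]}}

```text
time: 20.4
tool_pos: [510.1, 66.7, 302.0]
tcp_rot: [179.9, -0.0, 91.2]
ft_force: [0.8, 0.2, 0.8]
finger_gap: 50.1
grip_force: 0.0
```

Call:
{"op": "servo_tool", "data": {"plan": [[[-0.01,-0.045,0,0,0.05],[-0.01,-0.045,0,0,0.05],[-0.01,-0.045,0,0,0.05],[-0.01,-0.045,0,0,0.05],[-0.01,-0.045,0,0,0.05],[-0.01,-0.045,0,0,0.05],[0,0,0,0,0.05],[0,0,0,0,0.05]]]}}

```text
time: 21.2
tool_pos: [449.5, -204.2, 299.0]
tcp_rot: [180.0, -0.0, 91.0]
ft_force: [-0.5, 1.2, 0.2]
finger_gap: 50.1
grip_force: 0.0
```

```bash
cat > m.py <<'E'
from bench import sense, optics
from h import *
np.set_printoptions(precision=2,suppress=True)
t=optics.snapshot("top"); np.savez("top7.npz",**t); cv2.imwrite("pics/c7.png",t["frame"])
print(sense()["tool_pos"])
sat=cv2.cvtColor(t["frame"],cv2.COLOR_BGR2HSV)[...,1].astype(float)
g=t["frame"].astype(float).mean(2)
m=birch(t)[:,:]
L=lambda y:574+(207.1-y)*.0217
for c in blobs(t,(190,130,345,300)):
    ct,sz,a=cv2.minAreaRect(c); p=plane(t,c[:,0].astype(float),18)[:,:2]
    v=cv2.fitLine(p.astype(np.float32),cv2.DIST_L2,0,.01,.01).ravel()
    print("blob",ct,sz,a,"x",p[:,0].min(),p[:,0].max(),"y",p[:,1].mean(),"yaw",np.degrees(np.arctan2(v[1],v[0])))
    if sz[0]*sz[1]<900:
        r_=[]
        for u in range(int(ct[0])-3,int(ct[0])+4):
            v0=int(c[:,0,1].max())-12; q=sat[v0:v0+22,u]; hi=np.median(q[:8]); lo=np.median(q[-6:]); q=(q-lo)/(hi-lo)
            j=np.argmax(q<.5); r_.append(v0+j-1+(q[j-1]-.5)/(q[j-1]-q[j]))
            v1=int(c[:,0,1].min())-6; 
        vv=np.median(r_); e=[plane(t,(ct[0],vv),z)[0] for z in(18,0)]
        print("  near end x (top edge z18 / bottom z0)",e[0][:2],e[1][:2],"strip x",L(e[0][1]))
for u in (200,206,212,311,325,338,345):
    col=g[192:214,u]; w=np.clip(np.median(col)-15-col,0,None); vv=192+(w*np.arange(22)).sum()/w.sum(); P=plane(t,(u,vv),0)[0]; print("strip",P[:2],L(P[1]))
E
python3 m.py
```

```text
[ 449.81 -203.26  298.98]
blob (225.0, 181.0) (44.0, 10.0) 90.0 x 574.504140866037 689.3376292738435 y 142.76276645324558 yaw 1.793449
  near end x (top edge z18 / bottom z0) [572.5 141.4] [575.74 143.3 ] strip x 575.4257331349091
blob (254.95907592773438, 229.21383666992188) (15.0718994140625, 110.13514709472656) 89.157470703125 x 488.576081283374 528.7848978778575 y 88.64506646711439 yaw -88.81272
blob (249.63919067382812, 179.98513793945312) (44.22060012817383, 10.299540519714355) 88.66777801513672 x 577.1467770410259 692.2273351869042 y 80.20120836956248 yaw 1.6617925
  near end x (top edge z18 / bottom z0) [573.21  79.39] [576.47  80.2 ] strip x 576.7712701748171
blob (275.0, 180.0) (44.0, 10.0) 90.0 x 577.230491873397 692.4792615929218 y 14.948961204443293 yaw 0.57023925
  near end x (top edge z18 / bottom z0) [575.25  15.38] [578.55  15.07] strip x 578.1603411783242
strip [574.04 207.1 ] 573.9999512863658
strip [574.13 191.8 ] 574.3320135575296
strip [574.24 176.49] 574.6642941220911
strip [579.66 -77.74] 580.1810628143531
strip [ 580.87 -113.96] 580.9669681258238
strip [ 574.6  -147.45] 581.6937000222358
strip [ 581.26 -165.78] 582.0914073432168
```

View pics/c7.png

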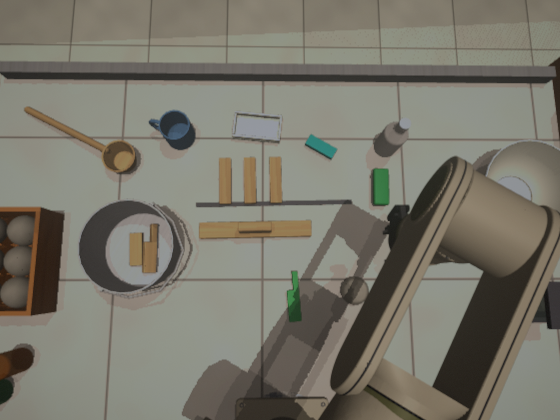

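The picture shows the row level on the strip, the board standing clear behind it at row 229, both rejects in the bucket, and nothing else moved. I'll check the absolute position once more from the far ends.

Run:
```python
from h import *
np.set_printoptions(precision=2,suppress=True)
for n in("top0.npz","top7.npz"):
  t=load(n);sat=cv2.cvtColor(t["frame"],cv2.COLOR_BGR2HSV)[...,1].astype(float);g=t["frame"].astype(float).mean(2)
  for c in blobs(t,(190,130,290,215)):
    ct=cv2.minAreaRect(c)[0]; v1=int(c[:,0,1].min())-8; v2=int(c[:,0,1].max())-8; o=[];w=[]
    for u in range(int(ct[0])-3,int(ct[0])+4):
        q=sat[v1:v1+20,u]; q=(q-np.median(q[:5]))/(np.median(q[-6:])-np.median(q[:5])); j=np.argmax(q>.5); o.append(v1+j-1+(.5-q[j-1])/(q[j]-q[j-1]))
        w.append(g[v2:v2+18,u])
    f=plane(t,(ct[0],np.median(o)),18)[0]; print(n,"far",f,"-120:",f[0]-120); print("   sat",sat[v2:v2+18,int(ct[0])],"\n   grey",np.median(w,0).round(), "v0",v2,"expected rows top/bottom near",proj(t,[[f[0]-120,f[1],18],[f[0]-120,f[1],0]])[:,1])
s=load("side6.npz")
```

```text
top0.npz far [642.36 143.93  18.  ] -120: 522.3561916509216
   sat [112. 113. 113. 113. 111. 111. 112. 113. 112. 113. 114. 113. 114. 113.
 115. 115. 113. 111.] 
   grey [105. 105. 104. 105. 104. 105. 104. 104. 104. 103. 105. 105. 104. 105.
 105. 105. 105.  79.] v0 206 expected rows top/bottom near [223.53 224.45]
top0.npz far [645.69  82.16  18.  ] -120: 525.689622720965
   sat [116. 115. 115. 117. 115. 117. 117. 117. 115. 117. 117. 117. 115. 117.
 118. 111. 104.  43.] 
   grey [104. 104. 104. 104. 104. 105. 105. 104. 105. 105. 105. 105. 104. 105.
 104. 104.  82. 103.] v0 206 expected rows top/bottom near [222.21 223.16]
top0.npz far [647.13  17.07  18.  ] -120: 527.1337172479703
   sat [117. 115. 117. 118. 118. 117. 117. 117. 119. 115. 117. 119. 120. 119.
 115. 113.  53.  41.] 
   grey [104. 104. 104. 104. 104. 104. 104. 104. 105. 105. 104. 104. 104. 104.
 105.  82.  87. 115.] v0 206 expected rows top/bottom near [221.64 222.6 ]
top7.npz far [693.16 143.57  18.  ] -120: 573.1584138864089
   sat [114. 114. 115. 113. 115. 116. 115. 115. 113.  55.  23.  16.  16.  18.
  17.  18.  18.  17.] 
   grey [115. 114. 115. 115. 115. 115. 115. 115.  88.  58.  65. 110. 140. 147.
 147. 147. 147. 147.] v0 195 expected rows top/bottom near [203.53 204.78]
top7.npz far [694.94  80.39  18.  ] -120: 574.9412236427611
   sat [113. 113. 114. 113. 115. 115. 116. 116. 115. 101.  38.  25.  20.  20.
  18.  20.  20.  20.] 
   grey [115. 114. 115. 115. 116. 115. 115. 115.  98.  69.  63.  68. 125. 147.
 147. 146. 146. 146.] v0 194 expected rows top/bottom near [202.86 204.13]
top7.npz far [696.29  15.14  18.  ] -120: 576.2907100945501
   sat [113. 114. 116. 115. 115. 114. 114. 114. 111.  57.  26.  16.  18.  18.
  17.  20.  18.  18.] 
   grey [115. 115. 115. 115. 115. 115. 116. 116.  87.  59.  65. 111. 141. 147.
 147. 147. 147. 147.] v0 194 expected rows top/bottom near [202.37 203.64]
```

The strip visible in front of each near end is 5.3–5.7 mm, against 6 mm for an exact middle-line placing. All three ends are therefore within about 1 mm and level with each other, so I'm handing in.

```bash
python3 -c "
from bench import r
print(r.hand_in())"
```

```text
the job is handed in; nothing more can be done
None
```

The job is handed in after about 21 s of arm time: both rejected slats are in the aluminium bucket, the three good slats' near ends lie within about 1 mm of the strip's middle line, and the straightedge stands about 48 mm clear of the row with nothing else seen to have moved.

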